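# Load a board square into a solder pallet and close its sliding mask

### The job

Slide the pallet's brown mask cover well open (more than 120 mm), lay the power board in the nest with its white connector end towards the far fence, and push it square and flush into the corner of the two fences. Then, with the board still seated, slide the cover fully closed over it. Do not tip the board or disturb the bottle, spool, tin, transformer and tools around.

Things in the scene. Friction and masses are not known exactly. Their poses are not given: they have to be found in the camera images.
- board: Loose power board: green, on an aluminium heat sink, 120 (x) x 60 (y) x 18 thick, 0.3 kg; parts within 17 of its centre line rise to 32 above its underside: white connector at the +x end, yellow transformer, capacitors, dark block at the -x end. Both long edges are bare: grip it across the 60 width, anywhere along its length. Origin: centre of the underside, z up.
- board_corner (a point): The board's underside corner at its (+x, +y): board frame (60, 30, 0). The corner that goes into the fence corner.
- pallet: Fixed brown solder pallet; place and yaw vary. Origin on the table under the nest; x along the cover's slide, away from the robot, y to the side fence, z up. Base plate 10 thick, x -95 to 205, y -95 to 75. Nest plate on it, top 30 above the table, x -100 to 85, y -90 to 75, open to -x and -y. Far fence: inner face x = 65, y -60 to 55. Side fence: inner face y = 35, x -65 to 65.
- fence_corner (a point): Inner corner of the two fences on the nest floor: pallet (65, 35, 30), axes as the pallet's. Fences are 20 wide, 20 high above the floor; behind the side fence is the aluminium guide rail, 28 above the floor, y 56 to 74, x -75 to 215. Seated, board_corner lies here and board axes are parallel to the pallet's.
- cover (a joint): Slide of the brown mask cover along pallet +x, in m: 0 closed over the nest, 0.15 fully open beyond the far fence. Starts 0.02 to 0.07, stays where left, about 2 N moves it. Plate 8 thick with windows, underside 36 above the nest floor; closed it spans pallet x -65 to 65, y -40 to 76.
- cover_knob (a point): Centre of the top of the cover's black round upright knob, 24 dia, 36 high above the cover's top face, so the top face lies 36 below this point. At the cover's robot-side edge: pallet (-48 + slide, 5, 110).
- flux_bottle: Bystander: amber bottle with black cap, 40 dia x 110 high, standing close beside one long edge of the board (its axis 70 to 78 from the board's centre line, anywhere along that edge). Origin: centre of its foot.
- solder_spool: Bystander: blue solder spool standing on its flange, 60 dia x 46 high, on the other side of the board. Origin: centre of its foot.
- cleaner_tin: Bystander: open steel tip-cleaner tin, 66 dia x 45 high, beside the pallet. Origin: centre of its foot.
- transformer: Bystander: dark block transformer 60 x 42 x 45 high, beside the pallet's guide rail. Origin: centre of its underside.
- screwdriver: Bystander: screwdriver lying beyond the work, its length along its own x axis.
- brush: Bystander: small brush lying in front of the robot, its length along its own x axis.

How it is judged:
By the outcome, as a careful person would: the job done as asked, in the order asked, and still so for the second after the job is handed in, with the robot touching nothing.
It also fails if it takes over 72 s, if anything falls off the work surface, if the arm or the gripper's body presses on something with over 40 N, if the wrist force passes 120 N, or if a joint passes its speed limit or range.

### The arm

A 6-joint arm with a two-finger parallel gripper is mounted at the origin on the work surface. World frame = base frame: x ahead of the robot, y to its left, z up, the work surface at z = 0. Lengths are in m, angles in rad, forces in N, time in s.
With the tool pointing down it reaches from about 0.375 to 0.9 m from the base axis. Payload 3.1 kg.
Tool frame: the origin (TCP) lies between the finger pads; the fingertips stand 19 mm ahead of it and the grasp point (between the pads) is the TCP; z points along the fingers, y is the line along which they close (so a half turn about z gives the same grasp; the last joint's range is limited). The gripper opens to 87 mm and grips with 3 to 60 N. Pads are 19 mm wide; open, the fingers measure 117 mm over their backs; the gripper's body (75 mm by 190 mm) begins 51 mm behind the grasp point.
Start: joints at [-1.333, 0.527, 1.433, -0, 1.181, -0.178], TCP at [0.252, -0.572, 0.242] pointing down, gripper open.
Joint ranges: [-3.08, 3.08], [-0.75, 2.2], [0.22, 2.44], [-1.43, 4.57], [0, 2.65], [-2.85, 2.85]. Speed limits (rad/s): [2.79, 2.79, 3.14, 3.14, 3.14, 3.14].

### API

Orientations are given as a unit quaternion [x, y, z, w].
In Python, from rig import telemetry, viewer, hand_in gives the robot as it stands. The module is installed in compiled form; this text tells all that it offers.
- The arm moves only by the shell command python3 -m creep 'ROWS' [FORCE]. ROWS is JSON, a list of rows, each an object with "translation": the shift along the tool's x, y, z in mm, a list of three; "roll": the turn about the tool's z in degrees; "gripper": the finger opening in mm, from 0 to 87. In form: [{"translation": [tx, ty, tz], "roll": roll, "gripper": gripper}, ...]. A call has 1 to 5 rows; each row is the pose to reach, as a shift and turn from the pose commanded when the call began, along the tool's axes at that moment; what a row does not reach only later rows make up. A row lasts 1/12 s, in which the tool goes at most 41.7 mm and 7.16 degrees, less where a joint would pass 70% of its speed; a pose out of reach is approached as far as the arm can. A call with a gripper value outside its range is refused whole. The fingers move at their own pace and stop on an object; FORCE is the grip in N (left out, the last holds). Time passes only in rows, so rows that repeat a pose let the fingers close. It gives the time, the measured TCP pose, the force, the opening and the grip force at its end, in the units of the state.
- telemetry.get_obs(): the state, without advancing time (a new reading comes with each control period).
- viewer.camera(name): name is "side" or "top"; returns the picture (480x640x3 uint8, blue, green, red); there is no depth.
- viewer.camera_info(name): a dict with "intrinsics" (3x3 intrinsics, pixels), "rvec" (rotation vector, rad) and "tvec" (3), from world to camera coordinates, as OpenCV has them. Camera axes: x right, y down, z forward; pixel columns grow to the right and rows downward; lengths in m; the calibration is good to about 2 mm. A picture is of the moment at which its call begins. camera_info takes no time and is no camera call.
- hand_in(): hands the job in; it is judged then, once.
Trained networks look in the newest picture that a camera, given by its name, has taken for a name from the list of things; names that differ only in an ending like _2 or _b are one class to them, and where a whole thing is asked for, a point or a joint stands for the part that bears it (a point fixed in the world has none). Each returns a list of dicts, best first, with "p" (0 to 1); they miss things now and then, are a little off and sometimes report something else, mostly with a low value. They report only what shows in the picture. A call takes as long as a camera call.
- viewer.recognise(camera, thing): "bbox" ([left, top, width, height] in pixels, round what is visible of it).
The state is a dict: "time": time; "q": joint angles; "joint_velocities": joint speeds; "joint_torque": joint torques, N m; "position": TCP position; "tool_rot": TCP orientation; "ft_force": force on the tool from outside, world axes, zero at the start; "moment": the same for the moment, N m; "grip_width": finger opening in m; "grip_force": force on a finger pad.
Only numpy, scipy, OpenCV 4.12 (cv2) and the standard library are available. Lean on these libraries where they do the work, as an engineer would, in place of code of your own. Each camera call takes 0.05 s, during which the arm holds its last target. There are 200 camera calls.

## Working session

There is one attempt and no reset: what is moved stays moved. The work goes in short steps, Python scripts to look and compute and a shell command to move; the robot and the scene stay as the last step left them, time stands still between calls to the robot, and variables do not carry over. Pictures are saved under pics/ and viewed, at most 10 in all, crops included, and the job is handed in when it is done.

```bash
mkdir -p pics; ls; python3 - <<'E'
from rig import telemetry, viewer
import cv2, numpy as np
for c in ("top","side"):
    im=viewer.camera(c); cv2.imwrite(f"pics/{c}0.png",im)
    i=viewer.camera_info(c); R=cv2.Rodrigues(np.array(i["rvec"],float))[0]
    print(c,np.round(i["intrinsics"],1).tolist(),np.round(-R.T@np.array(i["tvec"]).ravel(),3),np.round(R,2).tolist())
    for t in ["board","pallet","cover","cover_knob","flux_bottle","solder_spool","cleaner_tin","transformer","screwdriver","brush"]:
        r=viewer.recognise(c,t); print(t,[(np.round(d["bbox"]).tolist(),round(d["p"],2)) for d in r[:2]])
o=telemetry.get_obs(); print(o)
E
```

```text
pics
top [[518.0, 0.0, 320.0], [0.0, 518.0, 238.5], [0.0, 0.0, 1.0]] [ 4.720e-01 -1.000e-03  1.204e+00] [[0.02, -1.0, 0.01], [-1.0, -0.02, -0.07], [0.07, -0.01, -1.0]]
board [([262.0, 257.0, 26.0, 23.0], 0.62), ([217.0, 237.0, 29.0, 58.0], 0.6)]
pallet [([364.0, 160.0, 76.0, 143.0], 0.91)]
cover [([369.0, 217.0, 54.0, 60.0], 0.87)]
cover_knob [([370.0, 216.0, 51.0, 63.0], 0.78)]
flux_bottle [([188.0, 277.0, 22.0, 17.0], 0.93)]
solder_spool [([262.0, 257.0, 26.0, 26.0], 0.85), ([221.0, 239.0, 29.0, 53.0], 0.16)]
cleaner_tin [([363.0, 162.0, 77.0, 140.0], 0.69), ([450.0, 179.0, 28.0, 31.0], 0.56)]
transformer [([338.0, 223.0, 21.0, 27.0], 0.78)]
screwdriver [([250.0, 134.0, 88.0, 12.0], 0.91), ([370.0, 215.0, 50.0, 62.0], 0.59)]
brush [([265.0, 313.0, 93.0, 22.0], 0.8)]
side [[553.9, 0.0, 320.4], [0.0, 553.9, 227.6], [0.0, 0.0, 1.0]] [0.315 0.778 0.965] [[-0.94, -0.33, 0.02], [-0.25, 0.67, -0.7], [0.22, -0.67, -0.71]]
board [([291.0, 324.0, 66.0, 37.0], 0.71)]
pallet [([271.0, 174.0, 139.0, 78.0], 0.89)]
cover [([326.0, 179.0, 62.0, 44.0], 0.61), ([290.0, 323.0, 66.0, 37.0], 0.53)]
cov
[... 403 characters left out ...]
)]
{'time': 1.1, 'q': array([-1.33351237e+00,  5.27462690e-01,  1.43269512e+00,  7.43277139e-06,
        1.18138228e+00, -1.78485974e-01]), 'joint_velocities': array([ 0.0003688 ,  0.00116064,  0.0002161 , -0.00098105,  0.00140906,
       -0.00022782]), 'joint_torque': array([ 6.84391289e-04, -4.40024757e+01, -1.76986653e+01,  6.33333251e-02,
        5.03257499e-02, -2.38705013e-05]), 'position': array([ 0.25246759, -0.57172402,  0.2415729 ]), 'tool_rot': array([9.78469917e-01, 2.06389487e-01, 4.20929430e-06, 2.61710666e-05]), 'ft_force': array([0.32240892, 0.3072897 , 0.55275324]), 'moment': array([-0.03701721, -0.02583636,  0.01138612]), 'grip_force': 0.0, 'grip_width': 0.0869024864955101}
```

```bash
python3 - <<'E'
import cv2
a=cv2.imread("pics/top0.png")[150:320,180:480]; cv2.imwrite("pics/topc.png",cv2.resize(a,(798,452),interpolation=cv2.INTER_CUBIC))
a=cv2.imread("pics/side0.png")[140:400,240:440]; cv2.imwrite("pics/sidec.png",cv2.resize(a,(460,598),interpolation=cv2.INTER_CUBIC))
E
```

```text
(no output)
```

View pics/topc.png

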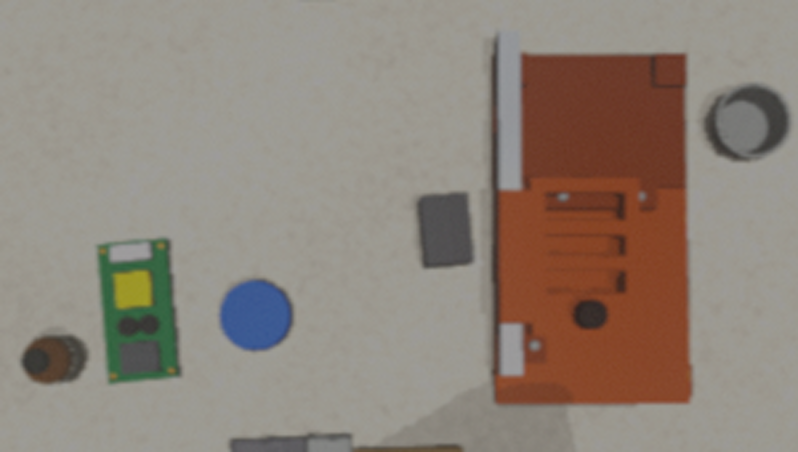

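View pics/sidec.png

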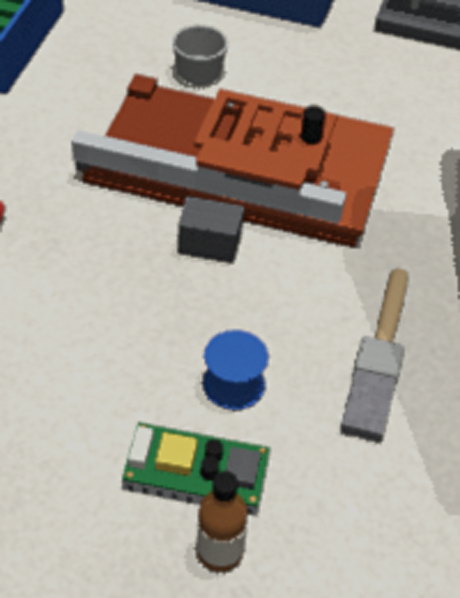

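```bash
cat > h.py <<'E'
import cv2, numpy as np
from rig import telemetry, viewer
from scipy.optimize import least_squares
from scipy.spatial.transform import Rotation
class Cam:
    def __init__(s,n):
        i=viewer.camera_info(n); s.K=np.array(i["intrinsics"],float); s.r=np.array(i["rvec"],float).ravel(); s.t=np.array(i["tvec"],float).ravel()
    def proj(s,P): return cv2.projectPoints(np.array(P,float).reshape(-1,1,3),s.r,s.t,s.K,None)[0].reshape(-1,2)
    def ray(s,uv,z):
        R=cv2.Rodrigues(s.r)[0]; d=(np.c_[np.reshape(uv,(-1,2)),np.ones(np.size(uv)//2)]@np.linalg.inv(s.K).T)@R; c=-R.T@s.t
        return c+d*((z-c[2])/d[:,2])[:,None]
top,side=Cam("top"),Cam("side")
def place(p,L): # p=x,y,yaw ; L local mm
    L=np.array(L,float)/1000; c,s=np.cos(p[2]),np.sin(p[2])
    return np.c_[p[0]+c*L[:,0]-s*L[:,1],p[1]+s*L[:,0]+c*L[:,1],L[:,2]]
E
python3 - <<'E'
from h import *
T=lambda a:(np.array(a,float)+.5)/2.66-.5+[180,150]
S=lambda a:(np.array(a,float)+.5)/2.3-.5+[240,140]
Lt=[[215,74,58],[215,56,58],[205,-95,10],[-100,-90,30],[-100,75,30],[-75,74,58],[-75,56,58]]
Pt=T([[498,31],[519,32],[685,55],[690,401],[495,402],[500,375],[522,374]])
Ls=[[215,74,58],[-75,74,58],[-100,-90,30],[-100,75,30]]
Ps=S([[73,138],[343,206],[393,128],[359,232]])
Kt,Ks=T([[590,313]]),S([[312,112]])
def f(p,full=True):
    k=[[-48+1000*p[3],5,110]]
    return np.r_[(top.proj(place(p,Lt))-Pt).ravel(),(side.proj(place(p,Ls))-Ps).ravel(),(top.proj(place(p,k))-Kt).ravel(),(side.proj(place(p,k))-Ks).ravel()]
s=least_squares(f,[.5,-.17,0,.05],loss="soft_l1"); print(s.x,"yaw deg",np.degrees(s.x[2])); print(np.round(f(s.x),1).reshape(-1,2).tolist())
im=cv2.imread("pics/top0.png"); hsv=cv2.cvtColor(im,cv2.COLOR_BGR2HSV)
m=cv2.inRange(hsv,(45,90,40),(85,255,255)); m[:,:180]=0;m[:,300:]=0;m[:220]=0;m[300:]=0
m=cv2.morphologyEx(m,cv2.MORPH_CLOSE,np.ones((3,3)))
c=max(cv2.findContours(m,0,2)[0],key=cv2.contourArea); h=cv2.convexHull(c).reshape(-1,2).astype(np.float32)
W=top.ray(h,.018)[:,:2]; r=cv2.minAreaRect((W*1000).astype(np.float32)); print(r)
for n,uv,z in (("bottle",T([[36,360]]),.11),("spool",T([[256,314]]),.046),("trans",T([[445,230]]),.045)): print(n,top.ray(uv,z))
B=[[60,30,18],[60,-30,18],[-60,30,18],[-60,-30,18]]
Bt=T([[98,245],[168,239],[109,382],[180,375]]); Bs=S([[123,488],[141,424],[258,511],[270,447]])
g=lambda p:np.r_[(top.proj(place(p,B))-Bt).ravel(),(side.proj(place(p,B))-Bs).ravel()]
s=least_squares(g,[.43,.16,0],loss="soft_l1");print(s.x,np.degrees(s.x[2]),np.round(g(s.x),1).reshape(-1,2).tolist())
E
```

```text
[ 0.52050858 -0.19022329  0.0237859   0.02409624] yaw deg 1.3628316235650118
[[0.2, -0.6], [0.3, -1.0], [0.0, -0.7], [0.2, 0.8], [0.5, 0.5], [0.3, -0.2], [0.2, 0.2], [-1.2, 2.7], [-0.7, 1.0], [0.6, 1.0], [1.5, 0.9], [1.4, -0.5], [0.4, 1.2]]
((489.4679260253906, 190.3637237548828), (114.30561065673828, 56.62955856323242), 7.162945747375488)
bottle [[0.44781582 0.25453348 0.11      ]]
spool [[0.48915263 0.08700989 0.046     ]]
trans [[ 0.56377086 -0.07020166  0.045     ]]
[0.49016717 0.18996321 0.12185725] 6.981906272875381 [[-0.1, -0.2], [-0.3, -0.5], [0.2, 0.7], [-0.2, 0.7], [-0.6, -2.7], [-1.3, 0.3], [0.6, -0.9], [0.5, 1.4]]
```

```bash
cat > d.py <<'E'
# d.py frame x y z(world mm) [yaw deg in frame]: shift in tool axes to that target; also TCP in pallet frame
import sys,json,os
from h import *
F={"P":[.5205,-.1902,.0238],"B":[.4900,.1900,.1225]}
if os.path.exists("F.json"): F.update(json.load(open("F.json")))
o=telemetry.get_obs(); R=Rotation.from_quat(o["tool_rot"]).as_matrix(); p=o["position"]; yaw=np.arctan2(R[1,0],R[0,0])
def loc(f): c,s=np.cos(f[2]),np.sin(f[2]); d=p[:2]-f[:2]; return np.round(1000*np.array([c*d[0]+s*d[1],-s*d[0]+c*d[1]]),1)
if len(sys.argv)>1:
    f=F[sys.argv[1]]; x,y,z=map(float,sys.argv[2:5]); t=place(f,[[x,y,z]])[0]
    print("shift",np.round(R.T@(t-p)*1000,1),"roll",round(np.degrees(yaw-f[2])-(float(sys.argv[5]) if len(sys.argv)>5 else 0),2))
print("t",round(o["time"],2),"P",loc(F["P"]),"B",loc(F["B"]),"z",round(p[2]*1000,1),"yaw",round(np.degrees(yaw),2),"F",np.round(o["ft_force"],1),"w",round(o["grip_width"]*1000,1),"g",round(o["grip_force"],1))
E
python3 d.py P -24 5 242
python3 -m creep '[{"translation":[33,-22,0],"roll":6,"gripper":50},{"translation":[66,-44,0],"roll":12,"gripper":50},{"translation":[99,-66,0],"roll":18,"gripper":50},{"translation":[132,-89,0],"roll":22.4,"gripper":50},{"translation":[166,-111,0],"roll":22.4,"gripper":50}]' 25
python3 d.py P -24 5 242
```

```text
shift [ 379.  -254.6   -0.4] roll 22.46
t 1.1 P [-277. -375.] B [-328.8 -727. ] z 241.6 yaw 23.82 F [0.3 0.3 0.6] w 86.9 g 0.0
time: 1.52
position: [0.36, -0.4016, 0.2416]
tool_rot: [1.0, 0.011, 0.0, 0.0]
ft_force: [0.8, 0.4, 0.3]
grip_width: 0.0616
grip_force: 0.0
shift [ 141.  -212.9   -0.4] roll -0.15
t 1.52 P [-165.5 -207.5] B [-201.4 -571.3] z 241.6 yaw 1.22 F [0.8 0.4 0.3] w 61.6 g 0.0
```

```bash

python3 -m creep '[{"translation":[22,-33,0],"roll":0,"gripper":50},{"translation":[44,-66,0],"roll":0,"gripper":50},{"translation":[66,-99,0],"roll":0,"gripper":50},{"translation":[88,-132,0],"roll":0,"gripper":50},{"translation":[110,-165,0],"roll":0,"gripper":50}]' >/dev/null
python3 -m creep '[{"translation":[20,-32,20],"roll":0,"gripper":50},{"translation":[31,-48,50],"roll":0,"gripper":50},{"translation":[31,-48,80],"roll":0,"gripper":50},{"translation":[31,-48,90],"roll":0,"gripper":50},{"translation":[31,-48,90],"roll":0,"gripper":50}]' >/dev/null
python3 d.py P -24 5 98
python3 - <<'E'
from h import *
o=telemetry.get_obs()
for n,c in (("top",top),("side",side)):
    im=viewer.camera(n); u,v=c.proj(o["position"])[0].astype(int); a=im[v-50:v+70,u-70:u+70].copy()
    cv2.imwrite(f"pics/a_{n}.png",a)
a=np.hstack([cv2.resize(cv2.imread(f"pics/a_{n}.png"),None,fx=2.8,fy=2.8) for n in ("top","side")]); cv2.imwrite("pics/a.png",a); print(a.shape)
E
```

```text
shift [ 3.1  0.5 51.2] roll 0.1
t 2.35 P [-26.8   5.4] B [ -42.3 -373.1] z 149.2 yaw 1.47 F [-0.  -0.   0.6] w 50.1 g 0.0
(336, 784, 3)
```

View pics/a.png

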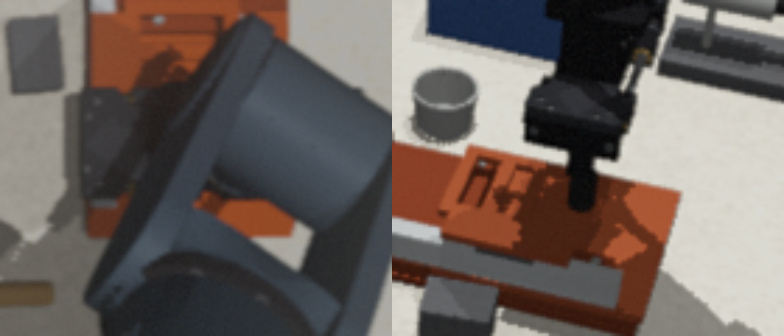

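```bash

python3 -m creep '[{"translation":[3,0,20],"roll":0,"gripper":50},{"translation":[3,0,40],"roll":0,"gripper":50},{"translation":[3,0,51],"roll":0,"gripper":50},{"translation":[3,0,51],"roll":0,"gripper":15},{"translation":[3,0,51],"roll":0,"gripper":15}]' 20 >/dev/null
python3 d.py
python3 -m creep '[{"translation":[0,0,0],"roll":0,"gripper":15},{"translation":[0,0,0],"roll":0,"gripper":15},{"translation":[0,0,0],"roll":0,"gripper":15}]' 20 >/dev/null
python3 d.py P 97 5 98
```

```text
t 2.87 P [-21.7   2.8] B [ -37.5 -376.2] z 101.8 yaw 1.33 F [ 0.7  0.2 -0.1] w 42.9 g 0.0
shift [118.6  -1.4   4.1] roll 0.03
t 3.12 P [-21.6   3.5] B [ -37.3 -375.4] z 101.8 yaw 1.39 F [1.3 4.6 2.6] w 24.5 g 3.5
```

```bash

python3 -m creep '[{"translation":[8,0,0],"roll":0,"gripper":15},{"translation":[24,0,0],"roll":0,"gripper":15},{"translation":[40,0,0],"roll":0,"gripper":15},{"translation":[56,0,0],"roll":0,"gripper":15},{"translation":[72,0,0],"roll":0,"gripper":15}]' 20 >/dev/null
python3 d.py
python3 -m creep '[{"translation":[16,0,0],"roll":0,"gripper":15},{"translation":[32,0,0],"roll":0,"gripper":15},{"translation":[44,0,0],"roll":0,"gripper":15},{"translation":[49,0,0],"roll":0,"gripper":15},{"translation":[49,0,0],"roll":0,"gripper":15}]' 20 >/dev/null
python3 d.py
```

```text
t 3.53 P [49.8  4. ] B [  33.8 -382. ] z 101.8 yaw 1.43 F [-3.  -1.4  4.1] w 23.6 g 20.0
t 3.95 P [100.9   4. ] B [  84.6 -387. ] z 101.8 yaw 1.44 F [2.5 0.4 4.8] w 23.6 g 20.0
```

```bash

python3 -m creep '[{"translation":[0,0,0],"roll":0,"gripper":50},{"translation":[0,0,0],"roll":0,"gripper":50},{"translation":[0,0,0],"roll":0,"gripper":50},{"translation":[0,0,-25],"roll":0,"gripper":50},{"translation":[0,0,-60],"roll":0,"gripper":50}]' 20 >/dev/null
python3 -m creep '[{"translation":[0,0,-30],"roll":0,"gripper":72},{"translation":[0,0,-40],"roll":0,"gripper":72},{"translation":[0,0,-40],"roll":0,"gripper":72}]' 20 >/dev/null
python3 d.py B 34 0 200
```

```text
shift [ -87.3 -380.9    2.1] roll -5.6
t 4.62 P [100.    3.3] B [  83.7 -387.6] z 203.7 yaw 1.42 F [ 0.1  0.1 -0.2] w 62.5 g 0.0
```

```bash

python3 -m creep '[{"translation":[-9,-39,0],"roll":0,"gripper":72},{"translation":[-18,-78,0],"roll":0,"gripper":72},{"translation":[-27,-117,0],"roll":0,"gripper":72},{"translation":[-36,-156,0],"roll":0,"gripper":72},{"translation":[-45,-195,0],"roll":0,"gripper":72}]' 20 >/dev/null
python3 -m creep '[{"translation":[-9,-39,0],"roll":-3,"gripper":72},{"translation":[-18,-78,0],"roll":-5.6,"gripper":72},{"translation":[-27,-117,0],"roll":-5.6,"gripper":72},{"translation":[-36,-156,0],"roll":-5.6,"gripper":72},{"translation":[-42,-185,0],"roll":-5.6,"gripper":72}]' 20 >/dev/null
python3 d.py B 34 0 60
python3 - <<'E'
from h import *
im=viewer.camera("top"); cv2.imwrite("pics/top1.png",im)
a=im[130:310,340:460]; a=cv2.resize(a,None,fx=3,fy=3,interpolation=cv2.INTER_CUBIC)
s=viewer.camera("side"); cv2.imwrite("pics/side1.png",s); b=cv2.resize(s[230:410,240:380],None,fx=3,fy=3,interpolation=cv2.INTER_CUBIC)
cv2.imwrite("pics/b.png",np.hstack([a,b]))
E
```

```text
shift [  4.9   2.9 138.2] roll 0.07
t 5.45 P [  8.  386.6] B [29.9  2.8] z 198.2 yaw 7.09 F [-0.1 -0.1 -0.1] w 72.2 g 0.0
```

View pics/b.png

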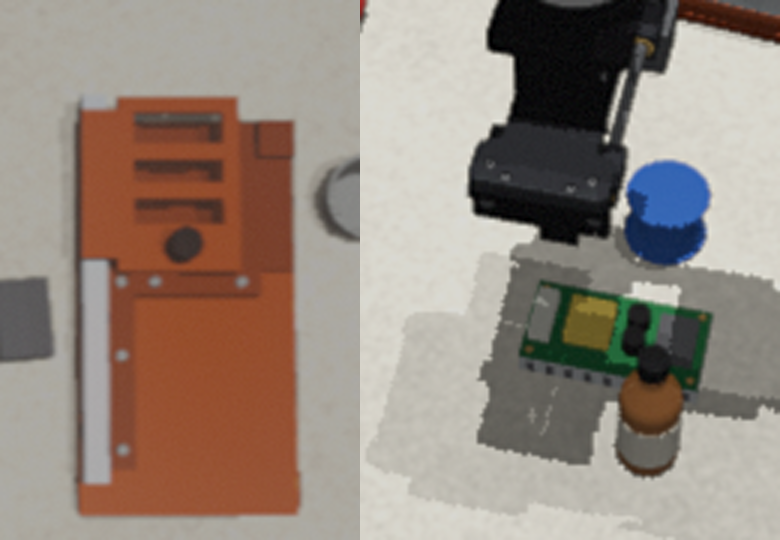

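```bash
python3 - <<'E'
from h import *
P=[.5205,-.1902,.0238]
T=lambda a:(np.array(a,float)+.5)/3-.5+[340,130]
L=[[65,35,50],[-65,35,50],[65,-60,50],[85,-60,50],[-100,-90,30],[-100,75,30],[-75,74,58],[-75,56,58]]; M=T([[134,296],[134,469],[258,296],[258,271],[297,514],[79,514],[83,484],[110,484]])
print(np.round(top.proj(place(P,L))-M,1).tolist())
s=least_squares(lambda p:(top.proj(place(p,L))-M).ravel(),P,loss="soft_l1"); print(s.x,np.round(s.fun,1))
for sl in (140,145,150): print(sl,(top.proj(place(P,[[-48+sl,5,110]]))-T([[180,242]])).round(1))
E
```

```text
[[0.2, -0.7], [0.7, -0.1], [1.2, -0.7], [1.0, -1.2], [0.6, 0.3], [0.3, 0.3], [0.6, -0.5], [-0.3, -0.5]]
[ 0.51958911 -0.18887296  0.02649931] [-0.5 -0.3  0.2  0.3  0.5 -0.4  0.4 -0.9  0.2  0.5 -0.2  0.8  0.1 -0.
 -0.8 -0. ]
140 [[2.6 2. ]]
145 [[ 2.6 -0.3]]
150 [[ 2.5 -2.7]]
```

```bash
echo '{"P":[0.520,-0.1893,0.025]}' > F.json
python3 -m creep '[{"translation":[2,3,30],"roll":0,"gripper":72},{"translation":[2,3,65],"roll":0,"gripper":72},{"translation":[2,3,100],"roll":0,"gripper":72},{"translation":[2,3,130],"roll":0,"gripper":72},{"translation":[2,3,130],"roll":0,"gripper":72}]' 50 >/dev/null
python3 -m creep '[{"translation":[0,0,0],"roll":0,"gripper":72},{"translation":[0,0,0],"roll":0,"gripper":72}]' >/dev/null
python3 d.py B 32 0 23
```

```text
shift [-3.3 -3.5 47.9] roll -0.03
t 6.13 P [ 15.  379.9] B [35.3 -3.5] z 70.9 yaw 6.99 F [ 1.2 -0.3  0.8] w 71.8 g 0.0
```

```bash

python3 -m creep '[{"translation":[-3,-3.5,15],"roll":0,"gripper":72},{"translation":[-3,-3.5,30],"roll":0,"gripper":72},{"translation":[-3,-3.5,40],"roll":0,"gripper":72},{"translation":[-3,-3.5,45],"roll":0,"gripper":72},{"translation":[-3,-3.5,45],"roll":0,"gripper":72}]' 50 >/dev/null
python3 d.py B 32 0 23
python3 -m creep '[{"translation":[0,0,0],"roll":0,"gripper":72},{"translation":[0,0,0],"roll":0,"gripper":72}]' >/dev/null
python3 d.py B 32 0 23
```

```text
shift [-0.3  0.4  2.8] roll -0.0
t 6.55 P [ 11.6 383.5] B [32.3  0.4] z 25.8 yaw 7.01 F [ 0.1  0.  -0.8] w 72.3 g 0.0
shift [-0.8  0.6  3.5] roll 0.0
t 6.72 P [ 12.  383.7] B [32.8  0.6] z 26.5 yaw 7.02 F [-0.1  0.5  0.9] w 72.0 g 0.0
```

```bash

python3 -m creep '[{"translation":[0,0,3],"roll":0,"gripper":72},{"translation":[0,0,3],"roll":0,"gripper":55},{"translation":[0,0,3],"roll":0,"gripper":55},{"translation":[0,0,3],"roll":0,"gripper":55},{"translation":[0,0,3],"roll":0,"gripper":55}]' 50 
python3 -m creep '[{"translation":[0,0,0],"roll":0,"gripper":55},{"translation":[0,0,0],"roll":0,"gripper":55},{"translation":[0,0,-10],"roll":0,"gripper":55},{"translation":[0,0,-20],"roll":0,"gripper":55},{"translation":[0,0,-20],"roll":0,"gripper":55}]' 50 
python3 d.py
python3 - <<'E'
from h import *
s=viewer.camera("side"); b=cv2.resize(s[250:400,250:390],None,fx=3.5,fy=3.5,interpolation=cv2.INTER_CUBIC)
cv2.imwrite("pics/c.png",b)
E
```

```text
time: 7.13
position: [0.5218, 0.1944, 0.0227]
tool_rot: [0.998, 0.061, 0.0, 0.0]
ft_force: [0.3, -0.4, 1.1]
grip_width: 0.0597
grip_force: 50.0
time: 7.55
position: [0.5227, 0.1948, 0.0444]
tool_rot: [0.998, 0.061, 0.002, -0.0]
ft_force: [0.9, -0.1, -2.3]
grip_width: 0.0596
grip_force: 50.0
t 7.55 P [ 12.3 384. ] B [33.1  0.8] z 44.4 yaw 7.02 F [ 0.9 -0.1 -2.3] w 59.6 g 50.0
```

View pics/c.png

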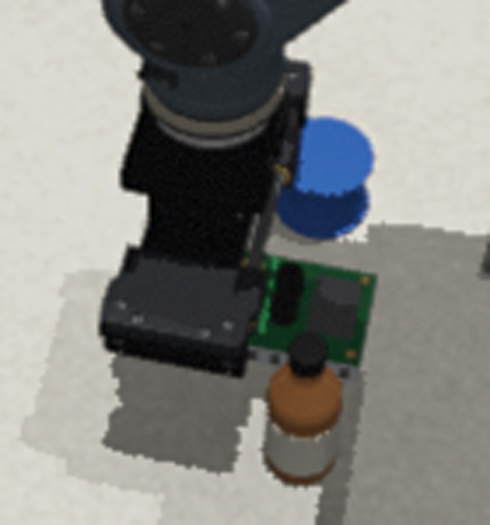

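```bash

python3 -m creep '[{"translation":[0,0,-25],"roll":0,"gripper":55},{"translation":[0,0,-55],"roll":0,"gripper":55},{"translation":[0,0,-90],"roll":0,"gripper":55},{"translation":[0,0,-120],"roll":0,"gripper":55},{"translation":[0,0,-140],"roll":0,"gripper":55}]' >/dev/null
python3 -m creep '[{"translation":[0,0,0],"roll":0,"gripper":55},{"translation":[0,0,0],"roll":0,"gripper":55}]' >/dev/null
python3 d.py P 20.5 -20 185
```

```text
shift [-30.4 402.7  -1.8] roll 5.59
t 8.18 P [ 11.5 383.7] B [32.2  0.7] z 183.4 yaw 7.03 F [-0.9 -0.3 -3.8] w 59.6 g 50.0
```

```bash

python3 -m creep '[{"translation":[-2,20,0],"roll":0,"gripper":55},{"translation":[-4,50,0],"roll":0,"gripper":55},{"translation":[-7,85,0],"roll":0,"gripper":55},{"translation":[-9,120,0],"roll":0,"gripper":55},{"translation":[-12,155,0],"roll":0,"gripper":55}]' >/dev/null
python3 -m creep '[{"translation":[-2.5,35,0],"roll":1,"gripper":55},{"translation":[-5,70,0],"roll":2.5,"gripper":55},{"translation":[-8,105,0],"roll":4,"gripper":55},{"translation":[-10.5,140,0],"roll":5.6,"gripper":55},{"translation":[-13,170,0],"roll":5.6,"gripper":55}]' >/dev/null
python3 -m creep '[{"translation":[0,25,0],"roll":0,"gripper":55},{"translation":[0,45,0],"roll":0,"gripper":55},{"translation":[0,62,0],"roll":0,"gripper":55},{"translation":[0,70,0],"roll":0,"gripper":55},{"translation":[0,70,0],"roll":0,"gripper":55}]' >/dev/null
python3 -m creep '[{"translation":[0,0,0],"roll":0,"gripper":55},{"translation":[0,0,0],"roll":0,"gripper":55}]' >/dev/null
python3 d.py P 20.5 -20 80
```

```text
shift [  3.5   9.6 101.5] roll 0.03
t 9.6 P [ 17.2 -10.6] B [  -0.5 -392.3] z 181.5 yaw 1.47 F [-0.4  0.2 -3.1] w 59.5 g 50.0
```

```bash

python3 -m creep '[{"translation":[3,8,20],"roll":0,"gripper":55},{"translation":[3,10,50],"roll":0,"gripper":55},{"translation":[3,10,80],"roll":0,"gripper":55},{"translation":[3,10,100],"roll":0,"gripper":55},{"translation":[3,10,100],"roll":0,"gripper":55}]' >/dev/null
python3 -m creep '[{"translation":[0,0,0],"roll":0,"gripper":55},{"translation":[0,0,0],"roll":0,"gripper":55}]' >/dev/null
python3 d.py P 20.5 -20 54
python3 - <<'E'
from h import *
s=viewer.camera("side"); b=cv2.resize(s[140:270,250:430],None,fx=4,fy=4,interpolation=cv2.INTER_CUBIC)
cv2.imwrite("pics/d.png",b)
E
```

```text
shift [-1.5 -1.9 29.6] roll 0.06
t 10.18 P [ 22.  -21.9] B [   3.2 -404.1] z 83.6 yaw 1.49 F [-0.  -0.7 -2.5] w 59.5 g 50.0
```

View pics/d.png

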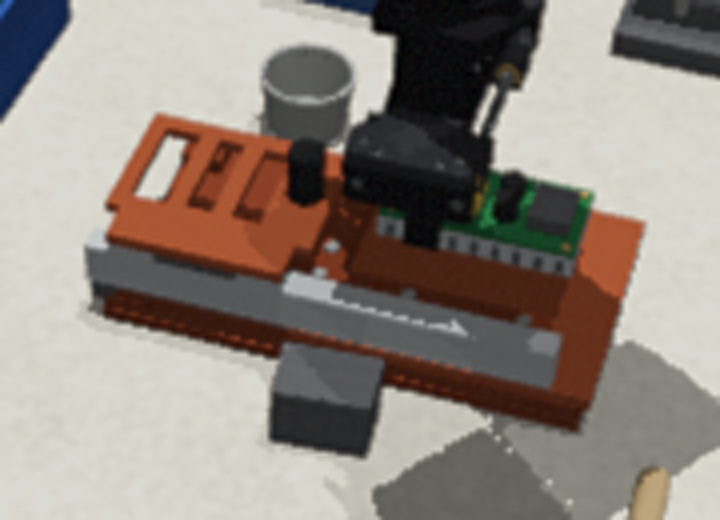

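```bash

python3 -m creep '[{"translation":[-1,-1,12],"roll":0,"gripper":55},{"translation":[-1,-1,22],"roll":0,"gripper":55},{"translation":[-1,-1,27],"roll":0,"gripper":55},{"translation":[-1,-1,27],"roll":0,"gripper":55},{"translation":[-1,-1,27],"roll":0,"gripper":55}]' >/dev/null
python3 d.py
python3 -m creep '[{"translation":[0,0,1],"roll":0,"gripper":55},{"translation":[0,0,2],"roll":0,"gripper":55},{"translation":[0,0,2],"roll":0,"gripper":55}]' >/dev/null
python3 d.py
```

```text
t 10.65 P [ 20.1 -21.3] B [   1.4 -403.3] z 55.7 yaw 1.43 F [-0.1  0.7 -2.7] w 59.8 g 50.0
t 10.9 P [ 20.2 -21.4] B [   1.4 -403.4] z 53.7 yaw 1.42 F [-0.4 -0.1 -2.8] w 59.6 g 50.0
```

```bash

python3 -m creep '[{"translation":[0,0,0.5],"roll":0,"gripper":55},{"translation":[0,0,1],"roll":0,"gripper":55},{"translation":[0,0,1],"roll":0,"gripper":55}]' >/dev/null
python3 d.py
python3 -m creep '[{"translation":[0,0,0.5],"roll":0,"gripper":55},{"translation":[0,0,1],"roll":0,"gripper":55},{"translation":[0,0,1],"roll":0,"gripper":55}]' >/dev/null
python3 d.py
```

```text
t 11.15 P [ 20.2 -21.4] B [   1.5 -403.4] z 52.7 yaw 1.42 F [ 0.5  0.7 -2.1] w 59.6 g 50.0
t 11.4 P [ 20.2 -21.4] B [   1.4 -403.3] z 52.7 yaw 1.43 F [-2.1  1.   5.4] w 59.5 g 50.0
```

```bash

python3 -m creep '[{"translation":[0,0,-0.5],"roll":0,"gripper":68},{"translation":[0,0,-0.5],"roll":0,"gripper":68},{"translation":[0,0,-0.5],"roll":0,"gripper":68},{"translation":[0,0,-15],"roll":0,"gripper":68},{"translation":[0,0,-40],"roll":0,"gripper":68}]' >/dev/null
python3 -m creep '[{"translation":[0,0,-20],"roll":0,"gripper":68},{"translation":[0,20,-25],"roll":0,"gripper":40},{"translation":[-20,45,-25],"roll":0,"gripper":0},{"translation":[-32,60,-25],"roll":0,"gripper":0},{"translation":[-32,60,-25],"roll":0,"gripper":0}]' 30 >/dev/null
python3 -m creep '[{"translation":[0,0,0],"roll":0,"gripper":0},{"translation":[0,0,0],"roll":0,"gripper":0}]' >/dev/null
python3 d.py P -12 -82 53
```

```text
shift [-0.1  1.2 63.4] roll -0.03
t 12.4 P [-11.9 -80.8] B [ -36.3 -459.4] z 116.4 yaw 1.4 F [0.1 0.  0.1] w 36.0 g 0.0
```

```bash

python3 -m creep '[{"translation":[0,2,0],"roll":0,"gripper":0},{"translation":[0,2,0],"roll":0,"gripper":0},{"translation":[0,2,0],"roll":0,"gripper":0},{"translation":[0,2,20],"roll":0,"gripper":0},{"translation":[0,2,35],"roll":0,"gripper":0}]' >/dev/null
python3 -m creep '[{"translation":[0,0,15],"roll":0,"gripper":0},{"translation":[0,0,26],"roll":0,"gripper":0},{"translation":[0,0,26],"roll":0,"gripper":0},{"translation":[0,0,26],"roll":0,"gripper":0}]' >/dev/null
python3 d.py P -12 -10 53
python3 - <<'E'
from h import *
s=viewer.camera("side"); b=cv2.resize(s[140:270,250:430],None,fx=4,fy=4,interpolation=cv2.INTER_CUBIC)
cv2.imwrite("pics/e.png",b)
E
```

```text
shift [  0.1 -72.8   2.1] roll 0.02
t 13.15 P [-12.1 -82.8] B [ -36.7 -461.3] z 55.0 yaw 1.45 F [-0.2 -0.4 -0.2] w 0.3 g 0.0
```

View pics/e.png

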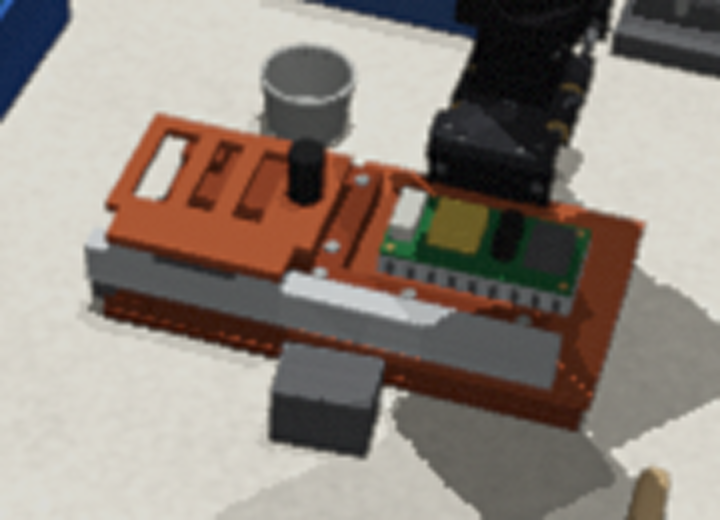

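```bash

python3 -m creep '[{"translation":[0,-6,0],"roll":0,"gripper":0},{"translation":[0,-12,0],"roll":0,"gripper":0},{"translation":[0,-18,0],"roll":0,"gripper":0},{"translation":[0,-24,0],"roll":0,"gripper":0},{"translation":[0,-28,0],"roll":0,"gripper":0}]' >/dev/null
python3 d.py
python3 -m creep '[{"translation":[0,-3,0],"roll":0,"gripper":0},{"translation":[0,-6,0],"roll":0,"gripper":0},{"translation":[0,-9,0],"roll":0,"gripper":0},{"translation":[0,-9,0],"roll":0,"gripper":0}]' >/dev/null
python3 d.py
```

```text
t 13.62 P [-11.5 -55.1] B [ -33.4 -433.8] z 56.2 yaw 1.49 F [ 0.4 -1.8 -0.3] w 0.2 g 1.3
t 13.95 P [-11.3 -46.5] B [ -32.3 -425.3] z 56.0 yaw 1.42 F [ 0.6 -2.6  1.1] w 0.5 g 1.4
```

```bash

for i in 1 2; do
python3 -m creep '[{"translation":[0,-1,0],"roll":0,"gripper":0},{"translation":[0,-2,0],"roll":0,"gripper":0},{"translation":[0,-2,0],"roll":0,"gripper":0}]' >/dev/null
python3 d.py; done
```

```text
t 14.2 P [-11.5 -44.7] B [ -32.4 -423.5] z 55.8 yaw 1.4 F [ 0.7 -2.9  2.9] w 0.5 g 1.8
t 14.45 P [-12. -42.] B [ -32.6 -420.8] z 55.5 yaw 1.41 F [ 0.9 -3.8  2.6] w 0.7 g 1.7
```

```bash

python3 -m creep '[{"translation":[0,-1,0],"roll":0,"gripper":0},{"translation":[0,-1.5,0],"roll":0,"gripper":0},{"translation":[0,-1.5,0],"roll":0,"gripper":0}]' >/dev/null
python3 d.py
python3 - <<'E'
from h import *
s=viewer.camera("top"); cv2.imwrite("pics/top2.png",s)
E
```

```text
t 14.7 P [-12.1 -40.5] B [ -32.6 -419.2] z 55.5 yaw 1.42 F [ 0.6 -3.1  3. ] w 0.6 g 1.7
```

```bash

python3 -m creep '[{"translation":[0,-1,0],"roll":0,"gripper":0},{"translation":[0,-1.5,0],"roll":0,"gripper":0},{"translation":[0,-1.5,0],"roll":0,"gripper":0}]' >/dev/null
python3 d.py
python3 -m creep '[{"translation":[0,-1,0],"roll":0,"gripper":0},{"translation":[0,-1,0],"roll":0,"gripper":0}]' >/dev/null
python3 d.py
```

```text
t 15.0 P [-12.2 -38.9] B [ -32.5 -417.7] z 55.4 yaw 1.43 F [ 0.7 -3.5  2.1] w 0.6 g 1.6
t 15.17 P [-12.2 -37.9] B [ -32.4 -416.7] z 55.5 yaw 1.43 F [-0.4 -3.   2.1] w 0.5 g 1.5
```

```bash

for i in 1 2; do
python3 -m creep '[{"translation":[0,-1,0],"roll":0,"gripper":0},{"translation":[0,-1,0],"roll":0,"gripper":0}]' >/dev/null
python3 d.py; done
python3 - <<'E'
from h import *
s=viewer.camera("side"); b=cv2.resize(s[155:265,265:405],None,fx=5,fy=5,interpolation=cv2.INTER_CUBIC)
cv2.imwrite("pics/f.png",b)
E
```

```text
t 15.33 P [-12.2 -36.9] B [ -32.3 -415.7] z 55.5 yaw 1.43 F [-0.3 -2.5  2.5] w 0.4 g 1.5
t 15.5 P [-12.2 -36. ] B [ -32.2 -414.8] z 55.5 yaw 1.43 F [-1.  -2.9  1.1] w 0.4 g 1.5
```

View pics/f.png

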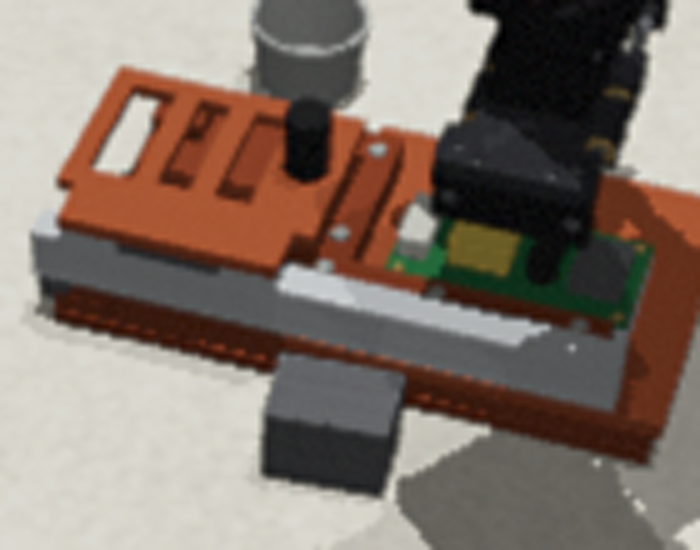

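```bash

for i in 1 2 3; do
python3 -m creep '[{"translation":[0,-1,0],"roll":0,"gripper":0},{"translation":[0,-1,0],"roll":0,"gripper":0}]' >/dev/null
python3 d.py; done
```

```text
t 15.72 P [-12.1 -36. ] B [ -32.2 -414.7] z 55.5 yaw 1.47 F [-1.8 -5.5 -0.2] w 0.7 g 2.9
t 15.88 P [-12.1 -35.9] B [ -32.1 -414.7] z 55.5 yaw 1.5 F [-1.8 -8.6 -0.4] w 0.8 g 4.2
t 16.05 P [-12.1 -35.9] B [ -32.1 -414.7] z 55.5 yaw 1.54 F [ -2.6 -11.7  -0.6] w 0.3 g 5.5
```

```bash

python3 -m creep '[{"translation":[0,10,0],"roll":0,"gripper":0},{"translation":[0,20,0],"roll":0,"gripper":0},{"translation":[0,20,-20],"roll":0,"gripper":0},{"translation":[-20,20,-50],"roll":0,"gripper":0},{"translation":[-45,10,-65],"roll":0,"gripper":0}]' >/dev/null
python3 -m creep '[{"translation":[-25,-20,0],"roll":0,"gripper":0},{"translation":[-40,-50,0],"roll":0,"gripper":0},{"translation":[-40,-50,0],"roll":0,"gripper":0},{"translation":[-40,-50,0],"roll":0,"gripper":0}]' >/dev/null
python3 d.py P -98 5 55
```

```text
shift [ 1.1  4.3 65.4] roll 0.02
t 16.8 P [-98.9   9.1] B [-114.1 -361.4] z 120.4 yaw 1.45 F [ 1.  -0.2 -0.1] w 0.3 g 0.0
```

```bash

python3 -m creep '[{"translation":[0,4,25],"roll":0,"gripper":0},{"translation":[0,4,50],"roll":0,"gripper":0},{"translation":[0,4,64],"roll":0,"gripper":0},{"translation":[0,4,64],"roll":0,"gripper":0},{"translation":[0,4,64],"roll":0,"gripper":0}]' >/dev/null
python3 d.py
python3 -m creep '[{"translation":[4,0,0],"roll":0,"gripper":0},{"translation":[9,0,0],"roll":0,"gripper":0},{"translation":[14,0,0],"roll":0,"gripper":0},{"translation":[18,0,0],"roll":0,"gripper":0},{"translation":[22,0,0],"roll":0,"gripper":0}]' >/dev/null
python3 d.py
python3 -m creep '[{"translation":[2,0,0],"roll":0,"gripper":0},{"translation":[4,0,0],"roll":0,"gripper":0},{"translation":[6,0,0],"roll":0,"gripper":0},{"translation":[6,0,0],"roll":0,"gripper":0}]' >/dev/null
python3 d.py
```

```text
t 17.22 P [-96.6   2.3] B [-112.5 -368.4] z 55.8 yaw 1.39 F [0.3 0.3 0.9] w 0.4 g 0.0
t 17.63 P [-77.9   2.5] B [ -93.9 -370.1] z 57.4 yaw 1.69 F [-15.8  -9.8   8.1] w 0.3 g 7.7
t 17.97 P [-71.5   2.4] B [ -87.5 -370.7] z 57.4 yaw 1.56 F [-11.3  -5.7   6.5] w 0.7 g 5.6
```

```bash

python3 - <<'E'
from h import *
s=viewer.camera("side"); b=cv2.resize(s[155:265,265:405],None,fx=5,fy=5,interpolation=cv2.INTER_CUBIC)
cv2.imwrite("pics/g.png",b)
E
```

View pics/g.png

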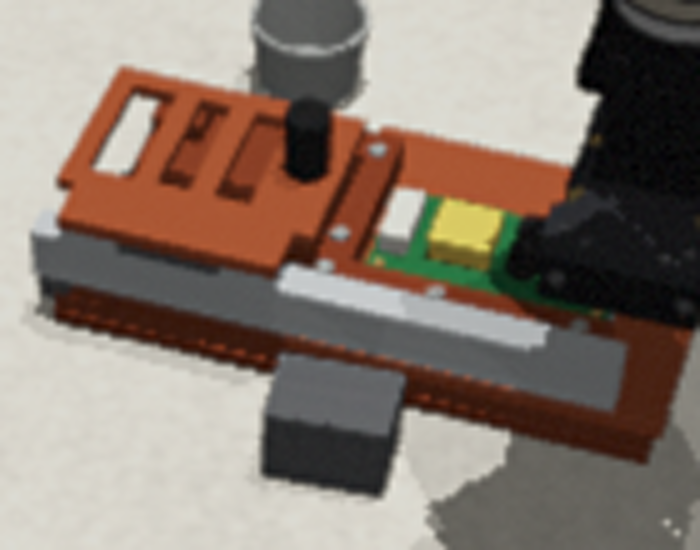

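```bash

for i in 1 2 3; do
python3 -m creep '[{"translation":[1,0,0],"roll":0,"gripper":0},{"translation":[2,0,0],"roll":0,"gripper":0},{"translation":[2,0,0],"roll":0,"gripper":0}]' >/dev/null
python3 d.py; done
```

```text
t 18.27 P [-69.9   2.5] B [ -85.9 -370.9] z 57.4 yaw 1.56 F [-12.2  -8.    6.2] w 0.4 g 5.7
t 18.52 P [-67.8   2.5] B [ -83.8 -371.1] z 57.4 yaw 1.56 F [-10.8  -7.4   6.2] w 0.6 g 5.6
t 18.77 P [-65.9   2.5] B [ -81.9 -371.3] z 57.4 yaw 1.56 F [-11.2  -6.7   6.9] w 0.5 g 5.6
```

```bash

for i in 1 2 3; do
python3 -m creep '[{"translation":[1,0,0],"roll":0,"gripper":0},{"translation":[1,0,0],"roll":0,"gripper":0}]' >/dev/null
python3 d.py; done
```

```text
t 18.93 P [-65.1   2.5] B [ -81.1 -371.3] z 57.4 yaw 1.58 F [-12.4  -7.3   7.2] w 0.5 g 5.9
t 19.1 P [-64.7   2.5] B [ -80.7 -371.4] z 57.4 yaw 1.61 F [-13.7  -8.9   7.4] w 0.4 g 6.9
t 19.27 P [-64.6   2.5] B [ -80.7 -371.3] z 57.4 yaw 1.65 F [-16.3 -11.4   9.5] w 0.3 g 8.1
```

```bash

python3 -m creep '[{"translation":[1,0,0],"roll":0,"gripper":0},{"translation":[1,0,0],"roll":0,"gripper":0}]' >/dev/null
python3 d.py
python3 -m creep '[{"translation":[-8,2,0],"roll":0,"gripper":0},{"translation":[-20,2,0],"roll":0,"gripper":0},{"translation":[-20,2,-30],"roll":0,"gripper":0},{"translation":[-20,20,-60],"roll":0,"gripper":0},{"translation":[10,50,-60],"roll":0,"gripper":0}]' >/dev/null
python3 -m creep '[{"translation":[25,25,0],"roll":0,"gripper":0},{"translation":[45,35,0],"roll":0,"gripper":0},{"translation":[60,35,0],"roll":0,"gripper":0},{"translation":[60,35,0],"roll":0,"gripper":0},{"translation":[60,35,0],"roll":0,"gripper":0}]' >/dev/null
python3 d.py P 3 -62 56
```

```text
t 19.43 P [-64.6   2.5] B [ -80.6 -371.3] z 57.4 yaw 1.67 F [-18.3 -13.3  10.5] w 0.2 g 9.4
shift [ -7.9 -19.4  60.8] roll 0.06
t 20.27 P [ 10.9 -81.4] B [ -13.6 -462.2] z 116.8 yaw 1.49 F [-0.4 -0.1 -0. ] w 0.3 g 0.0
```

```bash

python3 -m creep '[{"translation":[-8,-17,25],"roll":0,"gripper":0},{"translation":[-8,-17,50],"roll":0,"gripper":0},{"translation":[-8,-17,60],"roll":0,"gripper":0},{"translation":[-8,-17,60],"roll":0,"gripper":0}]' >/dev/null
python3 -m creep '[{"translation":[0,-6,0],"roll":0,"gripper":0},{"translation":[0,-12,0],"roll":0,"gripper":0},{"translation":[0,-18,0],"roll":0,"gripper":0},{"translation":[0,-22,0],"roll":0,"gripper":0},{"translation":[0,-22,0],"roll":0,"gripper":0}]' >/dev/null
python3 d.py
for i in 1 2 3 ; do
python3 -m creep '[{"translation":[0,-1,0],"roll":0,"gripper":0},{"translation":[0,-1,0],"roll":0,"gripper":0}]' >/dev/null
python3 d.py; done
```

```text
t 21.02 P [  2.6 -41.6] B [ -18.  -421.8] z 57.4 yaw 1.49 F [-0.6 -0.  -0.3] w 0.8 g 0.0
t 21.18 P [  2.8 -41.7] B [ -17.9 -421.9] z 57.0 yaw 1.44 F [ 0.5 -0.2  0.7] w -0.1 g 0.0
t 21.35 P [  2.5 -40.8] B [ -18. -421.] z 56.6 yaw 1.42 F [-0.7  0.5 -0.3] w 0.6 g 0.0
t 21.52 P [  2.4 -39.7] B [ -18.1 -419.8] z 56.5 yaw 1.41 F [-0.6  0.6  0.3] w 0.3 g 0.0
```

```bash

python3 -m creep '[{"translation":[0,-1,0],"roll":0,"gripper":0},{"translation":[0,-2,0],"roll":0,"gripper":0},{"translation":[0,-3,0],"roll":0,"gripper":0},{"translation":[0,-3,0],"roll":0,"gripper":0}]' >/dev/null
python3 d.py
for i in 1 2 3 4; do
python3 -m creep '[{"translation":[0,-1,0],"roll":0,"gripper":0},{"translation":[0,-1,0],"roll":0,"gripper":0}]' >/dev/null
python3 d.py; done
```

```text
t 21.85 P [  2.4 -36.4] B [ -17.8 -416.6] z 56.5 yaw 1.43 F [ 0.2 -0.3 -0.5] w 0.5 g 0.0
t 22.02 P [  2.5 -36.1] B [ -17.6 -416.3] z 56.5 yaw 1.44 F [ 0.3 -2.  -1.2] w 0.5 g 0.7
t 22.18 P [  2.5 -36. ] B [ -17.6 -416.2] z 56.6 yaw 1.47 F [-1.6 -4.5 -0.4] w 0.3 g 2.3
t 22.35 P [  2.6 -35.9] B [ -17.5 -416.1] z 56.6 yaw 1.5 F [-2.7 -7.8 -0.8] w 0.4 g 3.5
t 22.52 P [  2.6 -35.9] B [ -17.5 -416.1] z 56.6 yaw 1.53 F [-3.3 -9.3 -1.7] w 0.8 g 4.8
```

```bash

python3 -m creep '[{"translation":[0,10,0],"roll":0,"gripper":0},{"translation":[0,20,0],"roll":0,"gripper":0},{"translation":[0,25,-30],"roll":0,"gripper":0},{"translation":[0,35,-70],"roll":0,"gripper":30},{"translation":[0,60,-110],"roll":0,"gripper":50}]' >/dev/null
python3 -m creep '[{"translation":[0,35,-35],"roll":0,"gripper":50},{"translation":[0,75,-40],"roll":0,"gripper":50},{"translation":[0,115,-40],"roll":0,"gripper":50},{"translation":[0,150,-40],"roll":0,"gripper":50},{"translation":[0,150,-40],"roll":0,"gripper":50}]' >/dev/null
python3 d.py P 96 5 190
python3 - <<'E'
from h import *
a=viewer.camera("top"); cv2.imwrite("pics/top3.png",a); s=viewer.camera("side"); cv2.imwrite("pics/side3.png",s)
a=cv2.resize(a[200:310,355:445],None,fx=4.4,fy=4.4,interpolation=cv2.INTER_CUBIC); b=cv2.resize(s[160:270,295:395],None,fx=4,fy=4.4,interpolation=cv2.INTER_CUBIC)
cv2.imwrite("pics/h.png",np.hstack([a,b]))
E
```

```text
shift [  92.2 -254.5   11.3] roll -0.34
t 23.35 P [   2.2 -248.9] B [ -38.6 -628. ] z 203.0 yaw 1.09 F [ 0.6 -0.4  0.4] w 39.4 g 0.0
```

View pics/h.png

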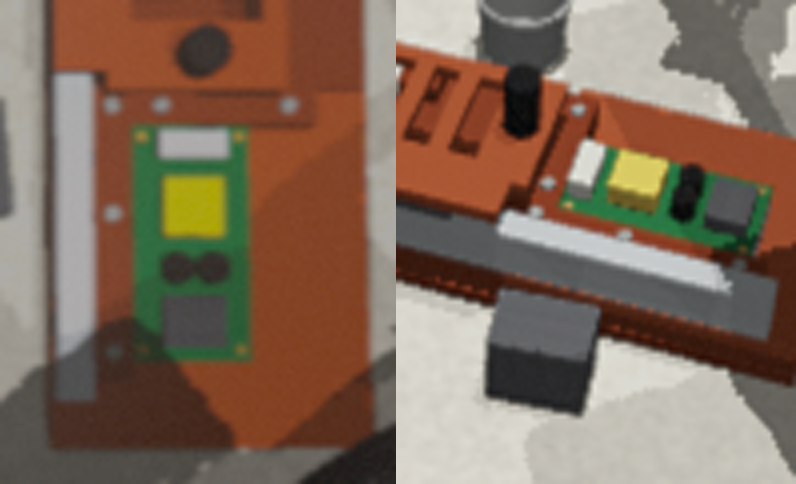

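```bash

python3 -m creep '[{"translation":[10,-28,0],"roll":0,"gripper":50},{"translation":[23,-64,0],"roll":0,"gripper":50},{"translation":[36,-100,0],"roll":0,"gripper":50},{"translation":[49,-136,0],"roll":0,"gripper":50},{"translation":[62,-170,0],"roll":0,"gripper":50}]' >/dev/null
python3 -m creep '[{"translation":[12,-32,0],"roll":0,"gripper":50},{"translation":[22,-62,0],"roll":0,"gripper":50},{"translation":[30,-82,0],"roll":0,"gripper":50},{"translation":[30,-82,0],"roll":0,"gripper":50},{"translation":[30,-82,0],"roll":0,"gripper":50}]' >/dev/null
python3 d.py P 98 3.5 101
```

```text
shift [  4.   11.7 100.7] roll 0.23
t 24.28 P [94.1 15.1] B [  78.6 -374.3] z 201.7 yaw 1.66 F [-0.1 -0.8 -0.3] w 50.2 g 0.0
```

```bash

python3 -m creep '[{"translation":[4,10,20],"roll":0,"gripper":50},{"translation":[4,10,45],"roll":0,"gripper":50},{"translation":[4,10,55],"roll":0,"gripper":50},{"translation":[4,10,55],"roll":0,"gripper":50},{"translation":[4,10,55],"roll":0,"gripper":50}]' >/dev/null
python3 d.py P 98 3.5 101
```

```text
shift [ 0.5 -1.6 45.3] roll -0.06
t 24.7 P [97.6  1.9] B [  80.7 -387.8] z 146.3 yaw 1.37 F [ 0.6 -0.3  0.5] w 50.3 g 0.0
```

```bash

python3 -m creep '[{"translation":[0,-1.5,20],"roll":0,"gripper":50},{"translation":[0,-1.5,36],"roll":0,"gripper":50},{"translation":[0,-1.5,44],"roll":0,"gripper":50},{"translation":[0,-1.5,44],"roll":0,"gripper":50},{"translation":[0,-1.5,44],"roll":0,"gripper":15}]' 20 >/dev/null
python3 -m creep '[{"translation":[0,0,0],"roll":0,"gripper":15},{"translation":[0,0,0],"roll":0,"gripper":15},{"translation":[0,0,0],"roll":0,"gripper":15},{"translation":[0,0,0],"roll":0,"gripper":15}]' 20 >/dev/null
python3 d.py
```

```text
t 25.45 P [98.9  3.4] B [  82.2 -386.3] z 103.7 yaw 1.43 F [-0.1 -1.4  1.2] w 24.4 g 3.2
```

```bash

python3 -m creep '[{"translation":[0,0,0],"roll":0,"gripper":15},{"translation":[-6,0,0],"roll":0,"gripper":15},{"translation":[-18,0,0],"roll":0,"gripper":15},{"translation":[-32,0,0],"roll":0,"gripper":15},{"translation":[-46,0,0],"roll":0,"gripper":15}]' 25 >/dev/null
python3 d.py
python3 -m creep '[{"translation":[-15,0,0],"roll":0,"gripper":15},{"translation":[-30,0,0],"roll":0,"gripper":15},{"translation":[-45,0,0],"roll":0,"gripper":15},{"translation":[-60,0,0],"roll":0,"gripper":15},{"translation":[-72,0,0],"roll":0,"gripper":15}]' 25 >/dev/null
python3 d.py
python3 -m creep '[{"translation":[-6,0,0],"roll":0,"gripper":15},{"translation":[-12,0,0],"roll":0,"gripper":15},{"translation":[-16,0,0],"roll":0,"gripper":15},{"translation":[-18,0,0],"roll":0,"gripper":15},{"translation":[-18,0,0],"roll":0,"gripper":15}]' 25 >/dev/null
python3 d.py
```

```text
t 25.87 P [53.7  3. ] B [  37.1 -382.3] z 103.7 yaw 1.42 F [ 3.1 -0.7  1. ] w 23.3 g 25.0
t 26.28 P [-19.2   3.1] B [ -35.4 -375.2] z 103.7 yaw 1.4 F [ 3.2 -0.7  0.4] w 23.6 g 25.0
t 26.7 P [-37.3   3.1] B [ -53.3 -373.4] z 103.6 yaw 1.43 F [-0.1 -2.   7.5] w 23.0 g 25.0
```

```bash

python3 -m creep '[{"translation":[-2,0,0],"roll":0,"gripper":15},{"translation":[-4,0,0],"roll":0,"gripper":15},{"translation":[-6,0,0],"roll":0,"gripper":15},{"translation":[-6,0,0],"roll":0,"gripper":15}]' 25 >/dev/null
python3 d.py
for i in 1 2; do
python3 -m creep '[{"translation":[-1,0,0],"roll":0,"gripper":15},{"translation":[-2,0,0],"roll":0,"gripper":15},{"translation":[-2,0,0],"roll":0,"gripper":15}]' 25 >/dev/null
python3 d.py; done
```

```text
t 27.03 P [-42.8   3.1] B [ -58.9 -372.8] z 103.6 yaw 1.43 F [ 0.6 -1.2  4.7] w 23.2 g 25.0
t 27.28 P [-44.6   3.1] B [ -60.7 -372.7] z 103.6 yaw 1.44 F [ 1.1 -0.3  7.3] w 23.5 g 25.0
t 27.53 P [-46.3   3.1] B [ -62.3 -372.5] z 103.6 yaw 1.42 F [ 1.8 -1.3  6.2] w 23.3 g 25.0
```

```bash

for i in 1 2 3 4; do
python3 -m creep '[{"translation":[-1,0,0],"roll":0,"gripper":15},{"translation":[-1,0,0],"roll":0,"gripper":15}]' 25 >/dev/null
python3 d.py; done
```

```text
t 27.7 P [-46.4   3.1] B [ -62.4 -372.5] z 103.6 yaw 1.38 F [4.1 1.  4.4] w 22.9 g 25.0
t 27.87 P [-46.4   3.1] B [ -62.5 -372.5] z 103.6 yaw 1.35 F [7.8 2.2 3.2] w 23.3 g 25.0
t 28.03 P [-46.5   3.1] B [ -62.6 -372.5] z 103.6 yaw 1.32 F [10.3  2.2  2.4] w 23.3 g 25.0
t 28.2 P [-46.5   3. ] B [ -62.6 -372.6] z 103.6 yaw 1.29 F [11.7  4.9  1.2] w 23.5 g 25.0
```

```bash

python3 -m creep '[{"translation":[2,0,0],"roll":0,"gripper":15},{"translation":[2,0,0],"roll":0,"gripper":50},{"translation":[2,0,0],"roll":0,"gripper":50},{"translation":[2,0,0],"roll":0,"gripper":50},{"translation":[2,0,0],"roll":0,"gripper":50}]' 20 >/dev/null
python3 d.py
python3 -m creep '[{"translation":[0,0,-20],"roll":0,"gripper":50},{"translation":[0,0,-50],"roll":0,"gripper":50},{"translation":[0,0,-85],"roll":0,"gripper":50},{"translation":[0,30,-110],"roll":0,"gripper":50},{"translation":[0,60,-110],"roll":0,"gripper":50}]' >/dev/null
python3 -m creep '[{"translation":[0,35,0],"roll":0,"gripper":50},{"translation":[0,70,0],"roll":0,"gripper":50},{"translation":[0,105,0],"roll":0,"gripper":50},{"translation":[0,140,0],"roll":0,"gripper":50},{"translation":[0,170,0],"roll":0,"gripper":50}]' >/dev/null
python3 -m creep '[{"translation":[0,0,0],"roll":0,"gripper":50},{"translation":[0,0,0],"roll":0,"gripper":50},{"translation":[0,0,0],"roll":0,"gripper":50}]' >/dev/null
python3 d.py
python3 - <<'E'
from h import *
P=[0.520,-0.1893,0.025]
a=viewer.camera("top"); cv2.imwrite("pics/top4.png",a); s=viewer.camera("side"); cv2.imwrite("pics/side4.png",s)
# dark knob blob in windows, vs the initial and the predicted position of the knob's middle (z 92 mm)
for n,c,im in (("top",top,a),("side",side,s)):
    for sl in (0,5):
        print(n,sl,c.proj(place(P,[[-48+sl,5,92]])).round(1))
    u,v=c.proj(place(P,[[-48,5,92]]))[0].astype(int); g=cv2.cvtColor(im,6)[v-18:v+18,u-14:u+14]; m=cv2.inRange(g,0,55)
    k,l,st,ce=cv2.connectedComponentsWithStats(m); 
    print([(st[i][4],(ce[i]+[u-14,v-18]).round(1).tolist()) for i in range(1,k) if st[i][4]>15])
def green(f):
    h=cv2.cvtColor(cv2.imread(f),40); m=cv2.inRange(h,(45,80,30),(85,255,255)); m[:,:350]=0; m[:,450:]=0; m[:200]=0; m[310:]=0
    q=cv2.boundingRect(m); return q
print("board green before/after",green("pics/top3.png"),green("pics/top4.png"))
for t in ("flux_bottle","solder_spool","cleaner_tin","transformer","screwdriver","brush"):
    r=viewer.recognise("side",t); print(t,[(np.round(d["bbox"]).tolist(),round(d["p"],2)) for d in r[:1]])
E
```

```text
t 28.62 P [-50.9   4.5] B [ -66.8 -370.7] z 102.2 yaw 1.43 F [-0.1 -0.5 -0. ] w 42.5 g 0.0
t 29.7 P [ -50.6 -225.1] B [ -88.8 -599.3] z 211.9 yaw 1.39 F [0.3 1.  0.1] w 50.1 g 0.0
top 0 [[401.2 278.5]]
top 5 [[401.2 276.1]]
[(np.int32(107), [401.4, 278.5])]
side 0 [[385.1 197.9]]
side 5 [[383.1 197.4]]
[(np.int32(148), [385.1, 196.4])]
board green before/after (385, 229, 26, 53) (386, 234, 26, 36)
flux_bottle [([326.0, 347.0, 23.0, 44.0], 0.76)]
solder_spool [([325.0, 284.0, 29.0, 35.0], 0.58)]
cleaner_tin [([315.0, 152.0, 25.0, 27.0], 0.65)]
transformer [([314.0, 223.0, 30.0, 29.0], 0.66)]
screwdriver [([204.0, 227.0, 39.0, 66.0], 0.96)]
brush [([388.0, 257.0, 31.0, 73.0], 0.84)]
```

```bash
python3 -c "
from rig import hand_in
print(hand_in())"
```

```text
the job is handed in; nothing more can be done
None
```

The board is seated square and flush in the fence corner with its connector end at the far fence. The cover was opened about 145 mm and is now closed to its stop over the board, nothing around it moved noticeably, and I handed the job in at about 30 s of the 72 s.

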